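Wedge the rocking type-height gauge

ROBOT

A 6-joint arm with a two-finger parallel gripper is mounted at the origin on the work surface. World frame = base frame: x ahead of the robot, y to its left, z up, the work surface at z = 0. Lengths are in m, angles in rad, forces in N, time in s.
With the tool pointing down it reaches from about 0.3 to 0.75 m from the base axis. Payload 8.5 kg.
Tool frame: the origin (TCP) lies midway between the tips of the shut fingers; the grasp point (between the pads) lies 19 mm behind it; z points along the fingers, y is the direction in which the jaws open and shut (so a half turn about z gives the same grasp; the last joint's range is limited). The gripper opens to 88 mm and grips with 3 to 60 N. Pads are 18 mm wide; open, the fingers measure 123 mm over their backs; the gripper's body (75 mm by 187 mm) begins 45 mm behind the grasp point.
Start: joints at [0.954, 0.381, 1.297, -0, 1.464, -0.215], TCP at [0.215, 0.506, 0.239] pointing down, gripper open.
Joint ranges: [-3.11, 3.11], [-0.89, 2.33], [0.22, 2.48], [-1.42, 4.56], [0.17, 2.85], [-2.88, 2.88]. Speed limits (rad/s): [2.39, 2.39, 3.14, 3.14, 3.14, 3.14].

INTERFACE

Orientations are given as a unit quaternion [w, x, y, z].
In Python, from bench import r, claw, optics, job gives the robot as it stands. Calls block until the motion is done:
- r.move_to(position, orientation): joint-space move of the TCP to a pose.
- r.line_to(position, rate=0.15, orientation=None, guard=None): straight line of the TCP; orientation=None keeps the orientation; rate is the mean speed in m/s. With guard (N) it stops when the force on the tool has changed by that much, and returns True; else False.
- r.move_joints(angles): joint-space move.
- claw.grip(opening, effort=None): finger opening in m; effort is the grip in N (None keeps the last); returns when the fingers have stopped.
- r.sleep(seconds).
- r.inverse_kinematics(position, orientation): joint angles nearest the present ones, or None.
- r.get_state(): the state.
- optics.read_camera(name): name is "side" or "top" or "wrist"; returns a dict with "frame" (384x512x3 uint8, red, green, blue), "range_z" (384x512 float32, m along the optical axis (not along the pixel's ray), 0 where there is no reading), "fovy" (degrees; the focal length in pixels is half the picture's height over the tangent of half this angle, whatever the lens; pixels are square), "cx", "cy" (the principal point, pixels), "distortion" ([k1, k2, p1, p2, k3] as OpenCV has them; the pictures are not rectified), "R" (3x3) and "t" (3): a world point X has camera coordinates R X + t. Camera axes: x right, y down, z forward; pixel columns grow to the right and rows downward; lengths in m; the calibration is good to about 2 mm. A picture is of the moment at which its call begins.
A pose or a line that the arm cannot do raises r.MotionError and nothing moves.
- job.finish_job(): hands the job in, once; it reports no verdict.
The state is a dict: "t": time; "qpos": joint angles; "joint_vel": joint speeds; "effort": joint torques, N m; "eef_pos": TCP position; "eef_rot": TCP orientation; "contact_force": force on the tool from outside, world axes, zero at the start; "wrist_torque": the same for the moment, N m; "gripper_width": finger opening in m.
Only numpy, scipy, OpenCV 4.12 (cv2) and the standard library are available. Lean on these libraries where they do the work, as an engineer would, in place of code of your own. Each camera call takes 0.05 s, during which the arm holds its last target.

TASK

The type-height gauge rocks on the table because one of its four feet has lost its rubber pad. Push the loose wooden wedge along the table, thin end first, under that bare foot until it is snug and the gauge no longer rocks, then check it: press down firmly (about 10 N) with the fingertips on the lug above that foot, and let go. Only push and press: do not pick up or ram the wedge, do not lift the gauge or shove it out of its place, and leave everything else on the table where it is.

Things in the scene. Friction and masses are not known exactly. Their poses are not given: they have to be found in the camera images.
- gauge: loose 4.2 kg gauge: grey plate 150 (x) x 110 (y) mm, top 50 mm high; steel column 244 mm high at its back (y -36); dial 58 mm across over the middle, up to 208 mm high, facing +y. Four corner lugs at x +-92, y +-70 mm, each on a stud: three on black rubber pads, that at (-92, +70) bare. Origin on the table under the plate's centre, z up. Level, but rocks 4 degrees onto the bare foot under 2 to 3 N
- bare_foot (a point): lowest point of the bare steel stud (14 mm thick, end a half ball of 7 mm radius), 8 mm above the table while the gauge stands level. The space in front of it is open: the lug's underside is 28 mm, that of its lock nut (23 mm across) 22 mm above the table
- bare_lug: the round lug above the bare foot, part of the gauge, 34 mm across; origin at the centre of its flat top, 50 mm above the table and 1 mm or more proud of the plate beside it: the place to press for the check. On the gauge's dial side (+y), at the corner nearer the robot
- wedge: loose wooden wedge 100 x 34 mm, 30 g, flat underside, top sloping from 18 mm thick at the blunt end (x -50) to 2 at the thin end (x +50). Origin: centre of the underside. Starts in front of the bare foot, thin end roughly to it. Pushed sideways near the blunt end it turns about x +20. Snug with the foot's axis at x +13, y near 0: 8 to 15 N seats it, over 25 N shoves or lifts the gauge
- block_big: bystander: wooden printing block 58 x 46 mm, 23 mm high, origin under its centre
- block_small: bystander: wooden printing block 36 x 36 mm, 23 mm high, origin under its centre
- spacer: bystander: plain rectangular wooden spacer 100 x 34 x 16 mm, not tapered, origin under its centre
- ink_tin: bystander: metal ink tin 84 mm across, 48 mm high, origin under its centre
- loupe: bystander: black magnifier 42 mm across, 40 mm high, origin under its centre
- brayer: bystander: hand ink roller lying down, roller 38 mm thick and 90 mm long, wooden handle to its -x, 200 mm overall; origin under the roller's centre
- stick: bystander: steel composing stick 200 x 50 mm, up to 23 mm high, origin under its centre
There are look-alikes about, which are no part of the job. What is shaped like the wedge but green or pink is not meant.

How it is judged:
By the outcome, as a careful person would: the job done as asked, in the order asked, and still so for the second after the job is handed in, with the robot touching nothing.
It also fails if it takes over 72 s, if anything falls off the work surface, if the arm or the gripper's body presses on something with over 40 N, if the wrist force passes 120 N, or if a joint passes its speed limit or range.

## Working session

There is one attempt and no reset: what is moved stays moved. The work goes in short steps, each a Python script; the robot and the scene stay as the last script left them, time stands still between calls to the robot, and variables do not carry over. Pictures are saved under pics/ and viewed, and the job is handed in when it is done.

```bash
ls; mkdir -p pics
python3 - <<'E'
from bench import r, claw, optics, job
import cv2,numpy as np
s=r.get_state(); print(s)
for n in ["side","top","wrist"]:
    c=optics.read_camera(n); cv2.imwrite(f"pics/{n}0.png",c["frame"][:,:,::-1]); np.save(f"pics/{n}0.npy",c,allow_pickle=True)
    print(n,c["fovy"],c["cx"],c["cy"],c["distortion"],c["R"],c["t"],-np.array(c["R"]).T@c["t"])
E
```

```text
pics
{'t': 0.0, 'qpos': array([ 9.53693568e-01,  3.81180801e-01,  1.29821839e+00, -2.20757300e-05,
        1.46361317e+00, -2.15289337e-01]), 'joint_vel': array([ 2.14304208e-04,  2.68935507e-04, -4.21550980e-04,  8.82508541e-05,
       -5.24809198e-04,  5.88453718e-04]), 'effort': array([-1.15906388e-05, -4.37943149e+01, -2.24549639e+01,  7.13318330e-02,
        3.53690959e-02, -1.33406938e-04]), 'eef_pos': array([0.21493876, 0.50596582, 0.23816022]), 'eef_rot': array([-2.76946061e-04,  1.99556671e-01,  9.79886030e-01, -6.53693197e-04]), 'contact_force': array([ 0.48152893, -0.39055736,  0.48536704]), 'wrist_torque': array([-0.01613402, -0.01688321,  0.00097406]), 'gripper_width': 0.08820197882323433}
side 57.052867062677194 248.96192477454994 192.1527257477718 [-0.07658934  0.          0.          0.          0.        ] [[ 7.08201752e-01 -7.06009894e-01  5.54267643e-04]
 [-5.48214632e-01 -5.50410954e-01 -6.29689208e-01]
 [ 4.44871886e-01  4.45643143e-01 -7.76846956e-01]] [-0.38628334  0.34093912  0.98683078] [ 0.02146108 -0.5248376   0.98151628]
top 42.439924544591 252.54050714488648 191.66074273200127 [0.05117568 0.         0.         0.         0.        ] [[-0.02648209 -0.99954526  0.01442119]
 [-0.98014433  0.02312679 -0.19693207]
 [ 0.196509   -0.01935002 -0.98031107]] [0.02042058 0.5763079  1.26073627] [0.31765967 0.03147841 1.34911274]
wrist 59.22253217897904 254.84744523578655 191.72878911768535 [-0.01134387  0.          0.          0.          0.        ] [[ 3.91348255e-01  9.20242506e-01 -5.23091800e-04]
 [ 8.76853049e-01 -3.72723569e-01  3.03654197e-01]
 [ 2.79240530e-01 -1.19293215e-01 -9.52782166e-01]] [-0.54902003 -0.04066353  0.38969044] [0.14169661 0.53656274 0.38335057]
```

View pics/side0.png

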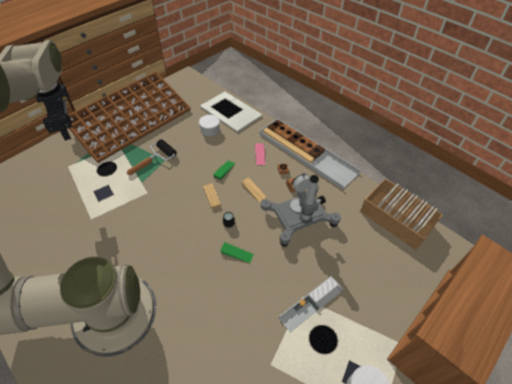

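View pics/top0.png

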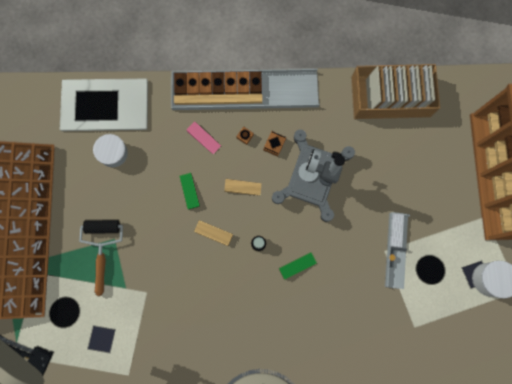

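View pics/wrist0.png

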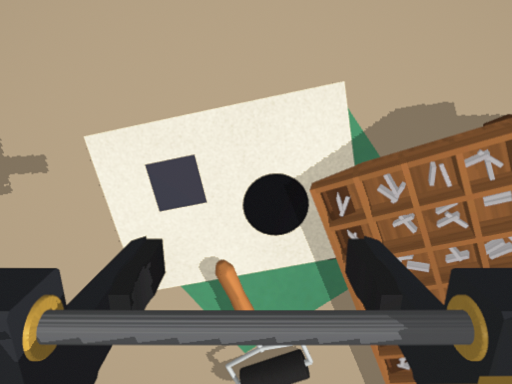

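The top view shows the gauge with lugs at about (300,136), (348,153), (327,214) and (279,197). The dial side faces image left (+y), so the bare lug is at (279,197). Two plain wooden pieces lie at (243,187) and (213,233), and one of them is the spacer. Next I'll measure them.

```bash
cat > h.py <<'E'
import numpy as np, cv2
def K(c):
    f=192/np.tan(np.radians(c["fovy"])/2); return np.array([[f,0,c["cx"]],[0,f,c["cy"]],[0,0,1]])
def ray(c,uv):
    p=cv2.undistortPoints(np.array(uv,float).reshape(-1,1,2),K(c),np.array(c["distortion"]))[:,0]
    R=np.array(c["R"]); d=np.c_[p,np.ones(len(p))]@R; return -R.T@np.array(c["t"]),d
def onz(c,uv,z):
    o,d=ray(c,uv); return o+d*((z-o[2])/d[:,2])[:,None]
def cloud(c):
    v,u=np.mgrid[:384,:512]; p=cv2.undistortPoints(np.c_[u.ravel(),v.ravel()].astype(float).reshape(-1,1,2),K(c),np.array(c["distortion"]))[:,0]
    X=(np.c_[p,np.ones(len(p))]*c["range_z"].reshape(-1,1)-np.array(c["t"]))@np.array(c["R"]); return X.reshape(384,512,3)
def proj(c,P):
    R=np.array(c["R"]); return cv2.projectPoints(np.array(P,float).reshape(-1,1,3),cv2.Rodrigues(R)[0],np.array(c["t"],float),K(c),np.array(c["distortion"]))[0][:,0]
E
python3 - <<'E'
from h import *
for n,b in [("top",(180,110,360,260)),("side",(180,140,350,280))]:
    c=np.load(f"pics/{n}0.npy",allow_pickle=True).item(); f=c["frame"]
    x0,y0,x1,y1=b
    cv2.imwrite(f"pics/{n}z.png",cv2.resize(f[y0:y1,x0:x1,::-1],None,fx=4,fy=4,interpolation=cv2.INTER_CUBIC))
    hsv=cv2.cvtColor(f,cv2.COLOR_RGB2HSV); X=cloud(c)
    m=cv2.inRange(hsv,(10,110,150),(25,255,255))
    for k in cv2.findContours(m,0,1)[0]:
        a=cv2.contourArea(k)
        if a<120 or a>900: continue
        (u,v),_,_=cv2.minAreaRect(k)
        if not(x0<u<x1 and y0<v<y1): continue
        box=cv2.boxPoints(cv2.minAreaRect(k)); mm=np.zeros_like(m); cv2.drawContours(mm,[k],-1,255,-1)
        P=X[(mm>0)]; P=P[P[:,2]<.1]; A=np.c_[P[:,:2]-P[:,:2].mean(0),np.ones(len(P))]; co=np.linalg.lstsq(A,P[:,2],rcond=None)[0]
        print(n,(round(u),round(v)),a,"z",P[:,2].mean().round(4),"slope",co[:2].round(3)); print(onz(c,box,0.008).round(4).tolist())
E
```

```text
top (213, 233) 333.5 z 0.0168 slope [-0.014 -0.002]
[[0.4809, 0.164, 0.008], [0.5078, 0.1527, 0.008], [0.4693, 0.0654, 0.008], [0.4426, 0.077, 0.008]]
top (242, 187) 307.5 z 0.0105 slope [-0.005  0.159]
[[0.5934, 0.0813, 0.008], [0.6222, 0.0773, 0.008], [0.608, -0.0163, 0.008], [0.5792, -0.0119, 0.008]]
side (211, 195) 139.5 z 0.0153 slope [ 0.007 -0.002]
[[0.4824, 0.1687, 0.008], [0.5106, 0.1605, 0.008], [0.469, 0.0692, 0.008], [0.4424, 0.0776, 0.008]]
side (253, 189) 155.5 z 0.0092 slope [-0.027  0.17 ]
[[0.5925, 0.0826, 0.008], [0.6248, 0.0851, 0.008], [0.6041, -0.0164, 0.008], [0.5734, -0.0177, 0.008]]
side (289, 144) 196.0 z 0.0178 slope [-0.17  -0.002]
[[0.8528, 0.2189, 0.008], [0.8791, 0.2287, 0.008], [0.8778, -0.0185, 0.008], [0.8535, -0.025, 0.008]]
```

Run:
```python
from h import *
c=np.load("pics/top0.npy",allow_pickle=True).item()
print(onz(c,[[300,136],[348,153],[327,214],[279,197]],.05).round(4))
```

```text
[[ 0.7307 -0.1284  0.05  ]
 [ 0.6793 -0.257   0.05  ]
 [ 0.5129 -0.1905  0.05  ]
 [ 0.5618 -0.0646  0.05  ]]
```

View pics/topz.png

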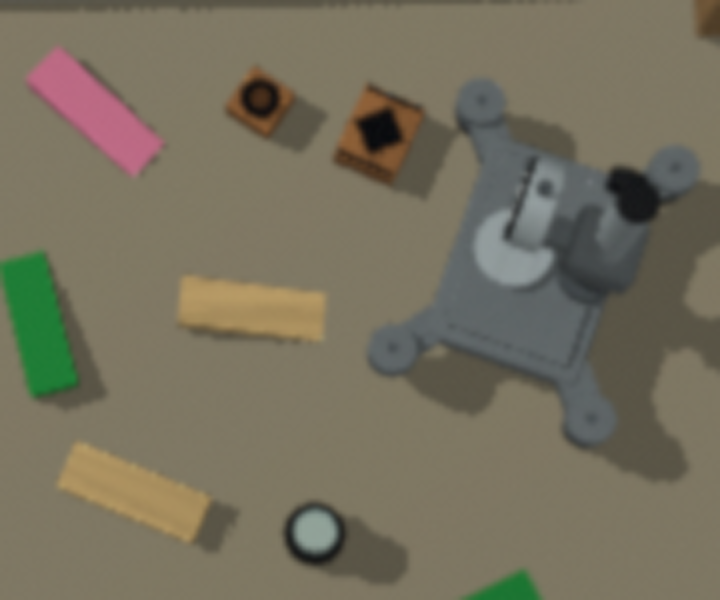

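View pics/sidez.png

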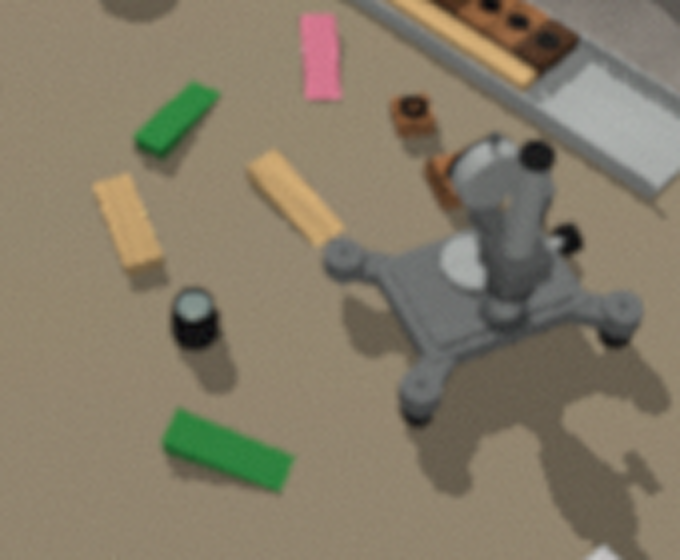

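The slope fit settles it. The piece at (243,187) is the wedge (slope 0.16, thin end toward -y), and the flat one is the spacer. Now I'll shut the fingers and take a wrist view over the wedge and foot.

```bash
cat >> h.py <<'E'
def quat(phi): return [0,np.cos(phi/2),np.sin(phi/2),0]
def snap(optics,n,name):
    c=optics.read_camera(n); cv2.imwrite(f"pics/{name}.png",c["frame"][:,:,::-1]); np.save(f"pics/{name}.npy",c,allow_pickle=True); return c
def wood(c,near,z=0.008,rad=0.1,amin=150):
    hsv=cv2.cvtColor(c["frame"],cv2.COLOR_RGB2HSV); m=cv2.inRange(hsv,(10,110,120),(25,255,255))
    m=cv2.morphologyEx(m,cv2.MORPH_OPEN,np.ones((3,3)))
    out=[]
    for k in cv2.findContours(m,0,1)[0]:
        if cv2.contourArea(k)<amin: continue
        P=onz(c,k[:,0],z)[:,:2]
        rc=cv2.minAreaRect((P*1000).astype(np.float32)); b=cv2.boxPoints(rc)/1000
        if np.hypot(*(np.array(rc[0])/1000-near))<rad: out.append((np.array(rc[0])/1000,rc[1],b))
    return out
E
python3 - <<'E'
from bench import r, claw, optics, job
from h import *
claw.grip(0.0,20)
q=quat(np.radians(65)); 
print(r.inverse_kinematics([.59,.06,.22],q))
r.move_to([.59,.06,.22],q)
c=snap(optics,"wrist","w1"); 
for w in wood(c,[.6,.03]): print(w[0].round(4),w[1],w[2].round(4).tolist())
print(r.get_state()["t"],r.get_state()["contact_force"])
E
```

```text
[-9.81038988e-02  4.69723587e-01  1.20534950e+00 -4.44089210e-16
  1.46651956e+00  3.38228414e-01]
[0.5977 0.0347] (97.08888244628906, 28.18783187866211) [[0.5788999795913696, -0.012199999764561653], [0.6068999767303467, -0.014999999664723873], [0.616599977016449, 0.08160000294446945], [0.5885999798774719, 0.0843999981880188]]
[0.6186 0.0643] (13.22644329071045, 37.88227081298828) [[0.608299970626831, 0.08160000294446945], [0.6158999800682068, 0.04439999908208847], [0.6288999915122986, 0.0471000000834465], [0.6212999820709229, 0.08420000225305557]]
3.5917 [ 0.12746784  0.52011887 -0.17747283]
```

View pics/w1.png

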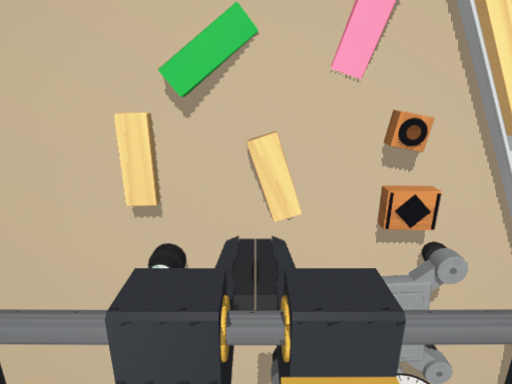

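Picture w1 shows the wedge at (275,177) with its thin end at about (288,215). The fingers hide the foot, so I'll look again with the hand turned a quarter.

Run:
```python
from bench import r, claw, optics, job
from h import *
q=quat(np.radians(-25)); 
r.move_to([.50,.02,.22],q)
c=snap(optics,"wrist","w2"); 
for w in wood(c,[.6,.03]): print(w[0].round(4),w[1],w[2].round(4).tolist())
print(r.get_state()["t"], proj(c,[[.5618,-.0646,.05],[.5603,-.0618,.05]]))
```

```text
[0.5948 0.0338] (101.54487609863281, 22.126564025878906) [[0.5777000188827515, -0.015200000256299973], [0.5996999740600586, -0.017899999395012856], [0.6118999719619751, 0.08290000259876251], [0.5899999737739563, 0.08560000360012054]]
4.9667 [[312.27603467  68.32694834]
 [309.96705138  71.38401166]]
```

View pics/w2.png

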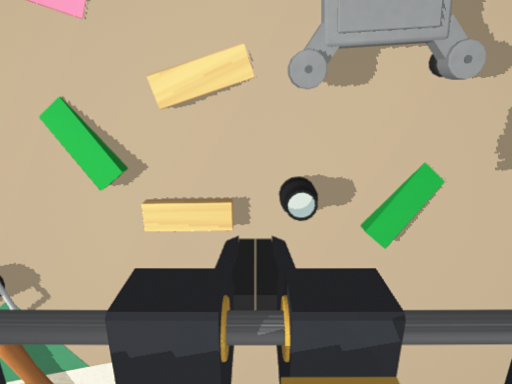

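The bare lug shows as a circle centred at about (308,69), and its far neighbour at (467,58) stands on a black pad, which confirms the bare foot. The wedge's corners are at (148,77), (162,108), (254,74) and (246,45).

Run:
```python
from h import *
c=np.load("pics/w2.npy",allow_pickle=True).item()
f=c["frame"]; cv2.imwrite("pics/w2z.png",cv2.resize(f[30:130,130:350,::-1],None,fx=3.5,fy=3.5,interpolation=cv2.INTER_CUBIC))
g=cv2.medianBlur(cv2.cvtColor(f,cv2.COLOR_RGB2GRAY),3)
ci=cv2.HoughCircles(g[30:110,270:350],cv2.HOUGH_GRADIENT,1,30,param1=80,param2=12,minRadius=12,maxRadius=25); print(ci+[[270,30,0]] if ci is not None else 0)
for p in ([308,69],): print(onz(c,p,.05))
print("lug2",onz(c,[467,58],.05))
print("thin",onz(c,[[254,74],[246,45]],.002)); print("blunt top",onz(c,[[148,77]],.018)); print("blunt bottom",onz(c,[[162,108]],.0),onz(c,[[161,106]],.018))
```

```text
[[[306.5         69.5         19.89999962]]]
[[ 0.56286325 -0.06097899  0.05      ]]
lug2 [[ 0.513      -0.19075815  0.05      ]]
thin [[ 0.58030602 -0.01657969  0.002     ]
 [ 0.60838781 -0.02089702  0.002     ]]
blunt top [[0.62109721 0.07845408 0.018     ]]
blunt bottom [[0.59056922 0.08554444 0.        ]] [[0.5917258  0.08060337 0.018     ]]
```

View pics/w2z.png

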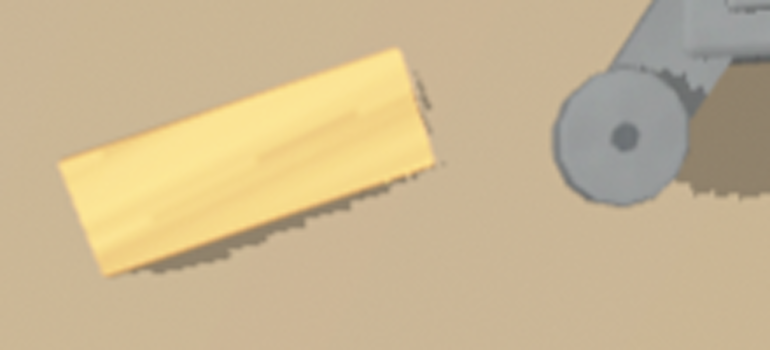

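Foot at about (0.562, -0.062) and wedge centre at (0.600, 0.030), heading about 18° off. Now I'll turn the wedge with a side push near the blunt end.

```bash
cat >> h.py <<'E'
def wedge_pose(c,tag):
    # corners of the wood blob nearest; uses top-outline corners w/ correct heights iteratively
    pass
E
python3 - <<'E'
from bench import r, claw, optics, job
from h import *
foot=np.array([.562,-.062]); P=np.array([.5973,.0102]); d=(foot-P)/np.hypot(*(foot-P)); n=np.array([-d[1],d[0]])
phi=np.arctan2(-d[1],-d[0]); q=quat(phi); print(d,n,np.degrees(phi))
E_=P-.06*d-.0345*n; S=E_-.045*n
r.move_to([*S,.08],q); r.line_to([*S,.006],rate=.1); 
r.line_to([*E_,.006],rate=.04)
print(r.get_state()["contact_force"],r.get_state()["eef_pos"])
c=snap(optics,"wrist","w3a"); c=snap(optics,"side","s3")
r.line_to([*(E_-.012*n),.006],rate=.1)
r.line_to([*(E_-.012*n),.15],rate=.2); c=snap(optics,"wrist","w3"); snap(optics,"top","t3")
print(r.get_state()["t"])
E
python3 - <<'E'
import cv2,numpy as np
a=cv2.imread("pics/w3a.png");b=cv2.imread("pics/w3.png")
t=cv2.imread("pics/t3.png")[110:260,180:360]
t=cv2.resize(t,(461,384),interpolation=cv2.INTER_CUBIC)
o=cv2.resize(np.hstack([a,b]),(800,300)); cv2.imwrite("pics/m3.png",o); cv2.imwrite("pics/t3z.png",t)
E
```

```text
[-0.43923245 -0.89837345] [ 0.89837345 -0.43923245] 63.94508140404847
[-0.32522122  0.81119438 -0.13078396] [0.59245426 0.07934561 0.0059973 ]
9.725
```

View pics/m3.png

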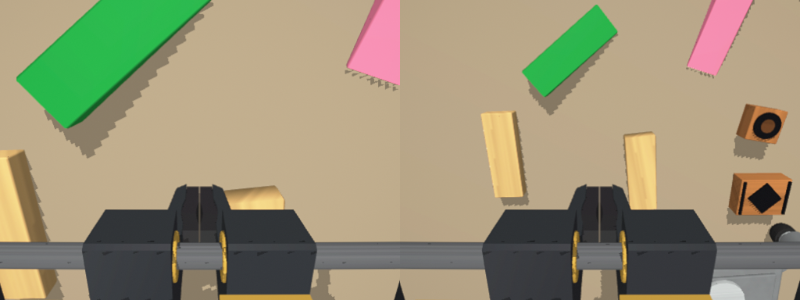

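View pics/t3z.png

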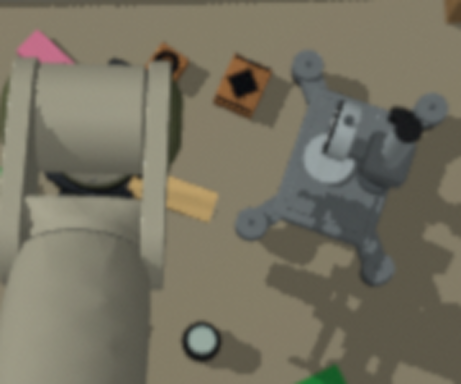

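Run:
```python
import cv2
a=cv2.imread("pics/w3.png")[150:290,260:360]; cv2.imwrite("pics/w3z.png",cv2.resize(a,None,fx=5,fy=4,interpolation=cv2.INTER_CUBIC)[:590])
a=cv2.imread("pics/t3.png")[160:220,220:310]; cv2.imwrite("pics/t3y.png",cv2.resize(a,None,fx=8,fy=8,interpolation=cv2.INTER_CUBIC))
```

```text
(no output)
```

View pics/w3z.png

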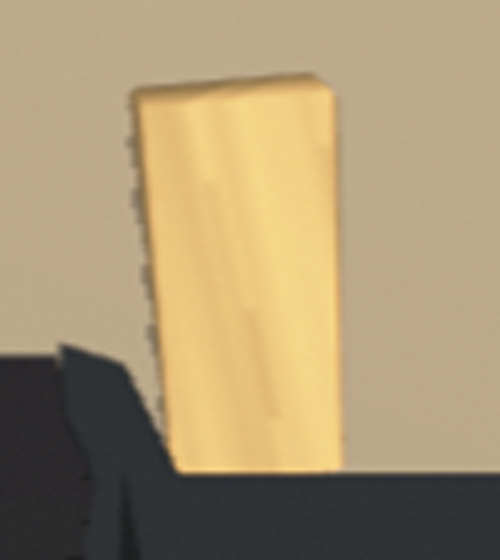

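View pics/t3y.png

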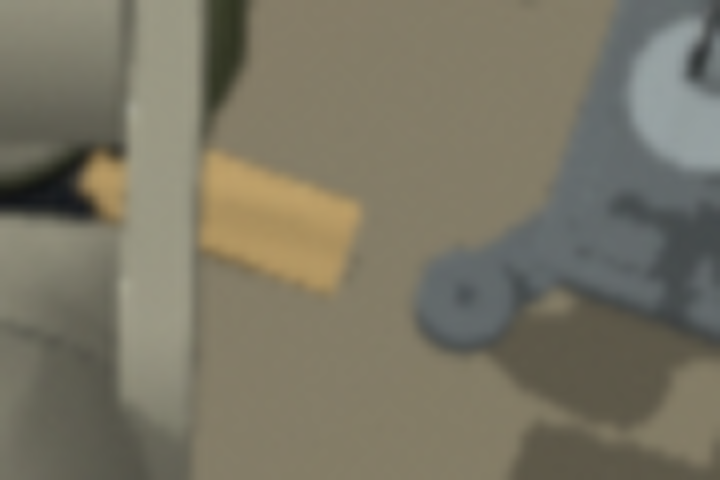

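Run:
```python
from h import *
w=np.load("pics/w3.npy",allow_pickle=True).item(); t=np.load("pics/t3.npy",allow_pickle=True).item()
b=onz(w,[[287.4,173.75],[327,172.5]],.018); th=onz(t,[[265,185.6],[261.9,196.6]],.002); print(b,th, onz(t,[278.1,196.9],.05))
bm=b.mean(0)[:2]; tm=th.mean(0)[:2]; d=(tm-bm); print(np.hypot(*d),d/np.hypot(*d),(bm+tm)/2)
f=np.array([.562,-.062]); d/=np.hypot(*d); v=f-tm; print("along",v@d,"lat",d[0]*v[1]-d[1]*v[0], f-bm)
# sides in w3: right side/left side lower points (z there ~?)
s=onz(w,[[260+175/5,150+465/4],[260+341/5,150+465/4]],.006); print(s)
```

```text
[[0.60811431 0.07824736 0.018     ]
 [0.63853715 0.06459321 0.018     ]] [[ 0.60409803 -0.03028323  0.002     ]
 [ 0.57311294 -0.02070117  0.002     ]] [[ 0.56216613 -0.062168    0.05      ]]
0.10294428328542285 [-0.33727217 -0.94140718] [0.60596561 0.02296404]
along 0.04334199538469161 lat -0.01273353220138331 [-0.06132573 -0.13342029]
[[ 0.57638052 -0.01206837  0.006     ]
 [ 0.60511312 -0.02612534  0.006     ]]
```

The wedge has turned to about 20° from -y. It needs about 9° more, since its axis still misses the foot by about 13 mm. I'll give it a second, smaller side push.

```bash
python3 - <<'E'
from bench import r, claw, optics, job
from h import *
foot=np.array([.562,-.062]); P=np.array([.599,.004]); d=(foot-P)/np.hypot(*(foot-P)); n=np.array([-d[1],d[0]])
phi=np.arctan2(-d[1],-d[0]); q=quat(phi); print(d,np.degrees(phi))
E_=P-.06*d-.031*n; S=E_-.022*n
r.line_to([*S,.08],rate=.15,orientation=q); r.line_to([*S,.006],rate=.1); 
r.line_to([*E_,.006],rate=.04)
r.line_to([*(E_-.012*n),.006],rate=.1)
B=E_-.012*n-.06*d
r.line_to([*B,.14],rate=.2); c=snap(optics,"wrist","w4"); snap(optics,"top","t4"); snap(optics,"side","s4")
print(r.get_state()["t"])
E
python3 - <<'E'
import cv2
cv2.imwrite("pics/w4z.png",cv2.resize(cv2.imread("pics/w4.png")[150:384,200:440],None,fx=2.5,fy=2.5,interpolation=2))
cv2.imwrite("pics/t4z.png",cv2.resize(cv2.imread("pics/t4.png")[150:220,220:310],None,fx=8,fy=8,interpolation=2))
cv2.imwrite("pics/s4z.png",cv2.resize(cv2.imread("pics/s4.png")[150:230,220:320],None,fx=7,fy=7,interpolation=2))
E
```

```text
[-0.48900576 -0.87228055] 60.72474572274748
13.2333
```

View pics/w4z.png

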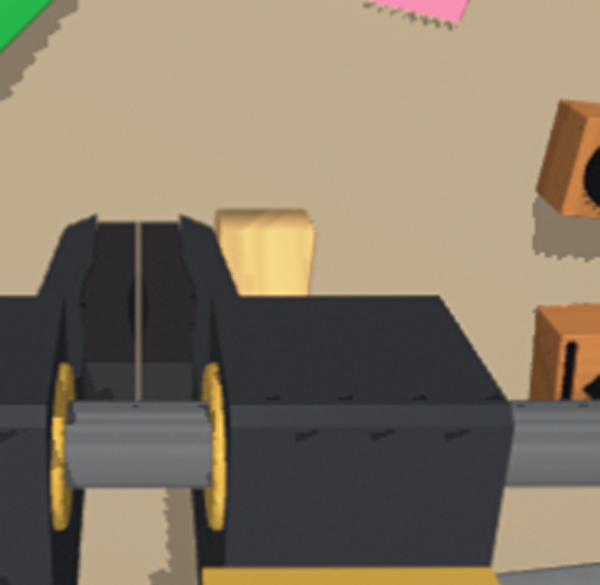

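View pics/t4z.png

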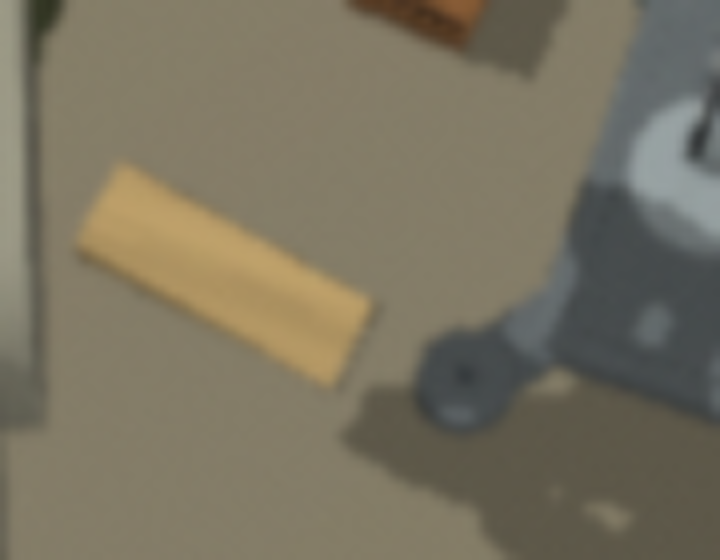

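View pics/s4z.png

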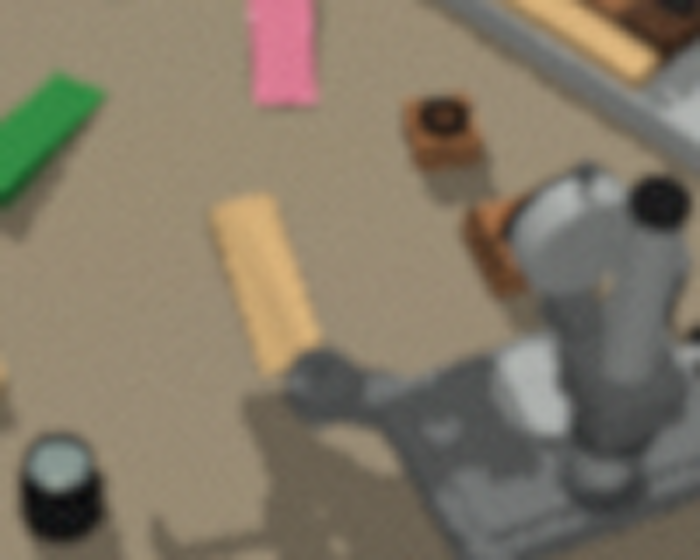

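Run:
```python
from h import *
t=np.load("pics/t4.npy",allow_pickle=True).item()
g=lambda x,y:[220+x/8,150+y/8]
th=onz(t,[g(377,302),g(332,390)],.002); b=onz(t,[g(120,162),g(75,245)],.018); f=onz(t,[g(465,378)],.05)[0,:2]
print(th,b,f)
bm=b.mean(0)[:2]; tm=th.mean(0)[:2]; d=(tm-bm); print(np.hypot(*d)); d/=np.hypot(*d); n=np.array([-d[1],d[0]]); print(d,np.degrees(np.arctan2(-d[0],-d[1])),"c",(bm+tm)/2)
v=f-tm; print("along",v@d,"lat(n)",v@n)
```

```text
[[ 0.59784101 -0.03600861  0.002     ]
 [ 0.56707613 -0.01940905  0.002     ]] [[0.64606469 0.05214895 0.018     ]
 [0.61700639 0.06821587 0.018     ]] [ 0.56121202 -0.0621999 ]
0.10066488017222673
[-0.48752823 -0.87310722] 29.178248387402068 c [0.60699706 0.01623679]
along 0.04047270256165119 lat(n) -0.0017351479044028237
```

The push worked well: the wedge points at the foot to within 2 mm at 29°. About 77 mm of travel remains. I'll push it along its axis, slowly and guarded at the end.

```bash
python3 - <<'E'
from bench import r, claw, optics, job
from h import *
f=np.array([.5615,-.062]); bm=np.array([.6315,.0602]); d=(f-bm)/np.hypot(*(f-bm)); q=quat(np.arctan2(-d[1],-d[0])); print(d,np.hypot(*(f-bm)))
S=bm-.032*d
r.line_to([*S,.08],rate=.2,orientation=q); r.line_to([*S,.006],rate=.1)
M=f-d*(.063+.009+.015); F=f-d*(.063+.009-.012)
print(r.line_to([*M,.006],rate=.05,guard=6)); s=r.get_state(); print(s["eef_pos"],s["contact_force"],s["t"])
c=snap(optics,"side","s5"); snap(optics,"top","t5")
h=np.hypot(*(s["eef_pos"][:2]-f)); print("tcp to foot",h)
E
python3 - <<'E'
import cv2
cv2.imwrite("pics/t5z.png",cv2.resize(cv2.imread("pics/t5.png")[150:220,220:310],None,fx=8,fy=8,interpolation=2))
cv2.imwrite("pics/s5z.png",cv2.resize(cv2.imread("pics/s5.png")[150:230,220:320],None,fx=7,fy=7,interpolation=2))
E
```

```text
[-0.4970563  -0.86771829] 0.14082911630767267
False
[0.60481478 0.01365402 0.00599984] [ 0.12095418 -0.03872877  0.23774858] 16.5333
tcp to foot 0.08717626666932134
```

View pics/t5z.png

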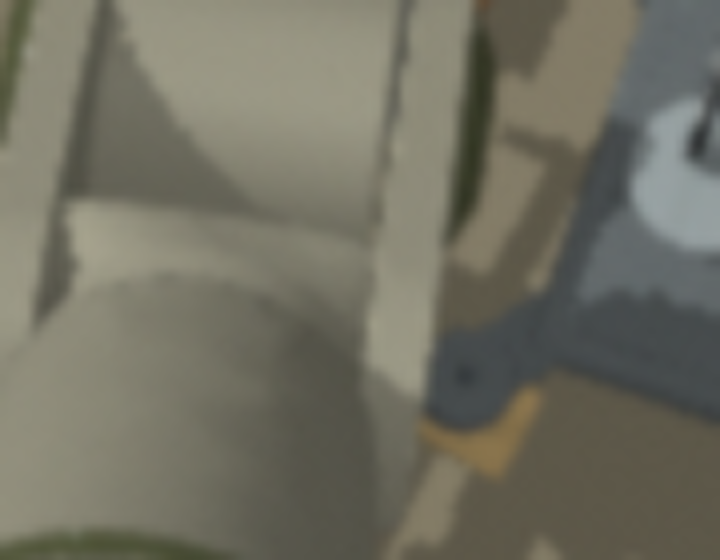

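View pics/s5z.png

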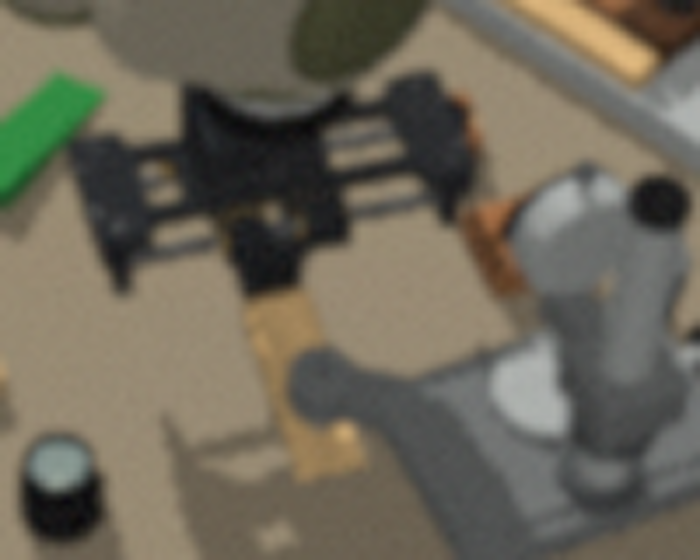

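Run:
```python
from h import *
t=np.load("pics/t5.npy",allow_pickle=True).item()
g=lambda x,y:[220+x/8,150+y/8]
th=onz(t,[g(497,479),g(545,392)],.002)[:,:2]; f=onz(t,[g(465,378)],.05)[0,:2]
d=np.array([-.497,-.868]); n=np.array([.868,-.497])
print(th,f,(th-f)@d,(th-f)@n)
```

```text
[[ 0.53450747 -0.07540017]
 [ 0.56461857 -0.0932153 ]] [ 0.56121202 -0.0621999 ] [0.02472999 0.02522831] [-0.01661901  0.01837154]
```

The wedge is centred to about 1 mm, with its thin end 25 mm past the foot axis, so roughly 12 mm is left. Now the slow seating push.

Run:
```python
from bench import r, claw, optics, job
from h import *
f=np.array([.5615,-.062]); d=np.array([-.4970563,-.86771829])
p0=r.get_state()["eef_pos"][:2]; f0=r.get_state()["contact_force"]
for i in range(6):
    tgt=p0+d*(.008+.003*(i+1)) if i else p0+d*.009
    hit=r.line_to([*tgt,.006],rate=.008,guard=9)
    s=r.get_state(); F=s["contact_force"]-f0; print(hit,((s["eef_pos"][:2]-p0)@d).round(4),(F).round(2),"push",(-F[:2]@d).round(2),s["t"])
    if hit or -F[:2]@d>8: break
r.sleep(.2); s=r.get_state(); print(s["contact_force"]-f0)
snap(optics,"side","s6"); snap(optics,"top","t6")
```

```text
False 0.0088 [ 2.73  2.42 -0.41] push 3.46 17.8917
False 0.013 [ 4.94  7.07 -1.47] push 8.59 18.6667
[ 4.7079057   8.21610321 -2.10869369]
```

```bash
python3 - <<'E'
from bench import r, claw, optics, job
from h import *
d=np.array([-.4970563,-.86771829]); z=[.12,-.04,.24]
for i in range(5):
    p=r.get_state()["eef_pos"][:2]
    r.line_to([*(p+d*.0008),.006],rate=.006,guard=5); r.sleep(.1)
    s=r.get_state(); F=s["contact_force"]-z; print((s["eef_pos"][:2]-p)@d,F.round(2),(-F[:2]@d).round(2),s["eef_pos"],s["t"])
    if -F[:2]@d>11: break
snap(optics,"side","s6"); snap(optics,"top","t6")
# back off
p=r.get_state()["eef_pos"][:2]
r.line_to([*(p-d*.03),.006],rate=.06); r.line_to([*(p-d*.06),.16],rate=.2)
snap(optics,"side","s7"); snap(optics,"top","t7"); s=r.get_state(); print(s["contact_force"],s["t"])
E
python3 - <<'E'
import cv2
cv2.imwrite("pics/t7z.png",cv2.resize(cv2.imread("pics/t7.png")[120:220,220:360],None,fx=5.5,fy=5.5,interpolation=2))
cv2.imwrite("pics/s7z.png",cv2.resize(cv2.imread("pics/s7.png")[150:230,220:320],None,fx=7,fy=7,interpolation=2))
E
```

```text
-3.7977038085683864e-05 [ 3.92  6.96 -2.56] 7.99 [0.59836281 0.00238576 0.00603205] 19.3167
8.381048107332254e-06 [ 4.25  7.49 -2.35] 8.61 [0.59836776 0.00237326 0.00603287] 19.6667
-2.3920738366976045e-05 [ 4.75  6.63 -1.73] 8.11 [0.59838402 0.00239151 0.00604027] 20.0167
2.628318937129013e-05 [ 3.88  7.41 -2.35] 8.36 [0.5983622  0.00237372 0.00603238] 20.3667
-1.1805836218197066e-05 [ 4.17  6.65 -1.47] 7.84 [0.59837935 0.00237751 0.00603309] 20.7167
[ 0.59744607 -0.07685804 -0.61419348] 22.5167
```

View pics/t7z.png

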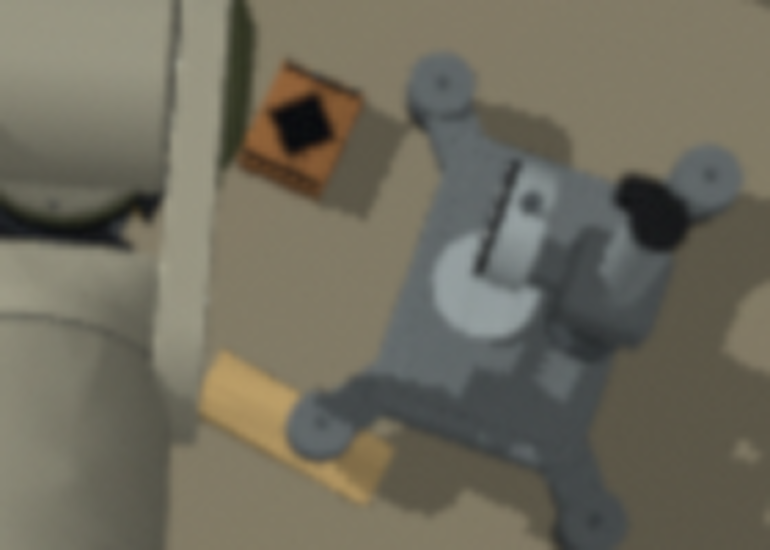

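View pics/s7z.png

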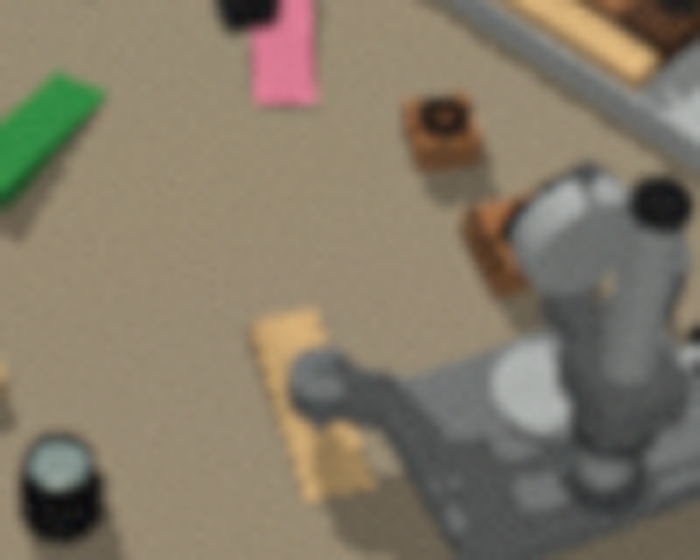

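Run:
```python
from h import *
t=np.load("pics/t7.npy",allow_pickle=True).item()
g=lambda x,y:[220+x/5.5,120+y/5.5]
th=onz(t,[g(394,450),g(365,504)],.002)[:,:2]; b=onz(t,[g(224,350),g(200,410)],.018)[:,:2]; f=onz(t,[g(320,424)],.05)[0,:2]
d=np.array([-.497,-.868]); n=np.array([.868,-.497])
print(th,b,f,(th-f)@d,(th-f)@n,(b-f)@d,(b-f)@n)
print(onz(t,[g(442,83),g(710,174),g(594,520)],.05))
```

```text
[[ 0.55645565 -0.1026204 ]
 [ 0.52931254 -0.08690636]] [[ 0.60650178 -0.01794813]
 [ 0.57617343 -0.00506732]] [ 0.56164135 -0.06236789] [0.03751647 0.03736681] [ 0.01550431 -0.01586579] [-0.06085198 -0.05695934] [ 0.01686223 -0.01586453]
[[ 0.73323664 -0.12954878  0.05      ]
 [ 0.68310718 -0.26025025  0.05      ]
 [ 0.51132842 -0.19303784  0.05      ]]
```

The foot sits at wedge x ≈ +12.6 with the axis centred, and the gauge lugs haven't moved. The seating force held at about 8–9 N, so I'll give one more gentle nudge to about 11 N to be sure, then do the press check.

Run:
```python
from bench import r, claw, optics, job
from h import *
d=np.array([-.4970563,-.86771829]); C=np.array([.59837,.00238])
r.line_to([*(C-d*.03),.006],rate=.2); r.line_to([*(C-d*.004),.006],rate=.05); r.sleep(.1)
z=r.get_state()["contact_force"]
for k in [0,.0008,.0012,.0016,.002,.0024,.0028]:
    r.line_to([*(C+d*k),.006],rate=.008); r.sleep(.15)
    s=r.get_state(); F=s["contact_force"]-z; print(k,((s["eef_pos"][:2]-C)@d).round(5),F.round(2),(-F[:2]@d).round(2),s["t"])
    if -F[:2]@d>10.5: break
r.line_to([*(C-d*.02),.006],rate=.06); r.line_to([*(C-d*.05),.16],rate=.2)
# press
q=quat(np.radians(159)); L=[.562,-.062]
print(r.inverse_kinematics([*L,.12],q)); r.move_to([*L,.13],q)
snap(optics,"side","s8"); r.line_to([*L,.060],rate=.08); r.sleep(.2)
z=r.get_state()["contact_force"]
hit=r.line_to([*L,.044],rate=.008,guard=7.5); s=r.get_state(); print(hit,s["eef_pos"],s["contact_force"]-z,s["t"])
```

```text
0 -0.00011 [ 0.88  2.12 -1.77] 2.28 25.0167
0.0008 -3e-05 [ 2.84  5.36 -2.45] 6.06 25.4167
0.0012 3e-05 [ 5.09  7.04 -2.9 ] 8.64 25.8167
0.0016 0.00016 [ 5.35  8.36 -3.29] 9.91 26.2167
0.002 0.00048 [ 5.88  9.8  -3.73] 11.43 26.6167
[-3.19215559e-01  5.18379630e-01  1.43517430e+00 -4.44089210e-16
  1.18803872e+00 -1.52349274e+00]
True [ 0.56199219 -0.06198686  0.04999953] [0.05260553 1.0089801  4.43130237] 32.2667
```

The tip met the lug at 49.99 mm, so the gauge is level. I'll raise the press to about 10 N, hold it, and release.

```bash
python3 - <<'E'
from bench import r, claw, optics, job
from h import *
L=[.562,-.062]; z0=-.0
r.sleep(.2); s=r.get_state(); print(s["eef_pos"],s["contact_force"])
zc=.0497
for i in range(14):
    r.line_to([*L,zc],rate=.01); r.sleep(.12); s=r.get_state(); F=s["contact_force"][2]; print(round(zc,5),s["eef_pos"][2].round(5),F.round(2))
    if F>9.6: break
    zc-=.0003
r.sleep(.6); s=r.get_state(); print("hold",s["eef_pos"],s["contact_force"]); snap(optics,"side","s9")
r.line_to([*L,.07],rate=.03); r.line_to([*L,.16],rate=.15)
s=r.get_state(); print(s["contact_force"],s["t"])
r.move_to([.50,.10,.25],quat(np.radians(159)))
snap(optics,"side","s10"); snap(optics,"top","t10"); print(r.get_state()["t"])
E
python3 - <<'E'
import cv2
cv2.imwrite("pics/t10z.png",cv2.resize(cv2.imread("pics/t10.png")[120:220,220:360],None,fx=5.5,fy=5.5,interpolation=2))
cv2.imwrite("pics/s10z.png",cv2.resize(cv2.imread("pics/s10.png")[150:250,220:350],None,fx=6,fy=6,interpolation=2))
E
```

```text
[ 0.56198939 -0.06198286  0.049986  ] [-0.46446236 -0.29622093  5.99331523]
0.0497 0.04998 5.09
0.0494 0.04994 8.81
0.0491 0.04989 11.32
hold [ 0.56202726 -0.06196798  0.04989049] [-2.64885096  0.3505529  10.6743911 ]
[ 0.57125205 -0.54020436  0.08955451] 35.8167
36.7167
```

View pics/t10z.png

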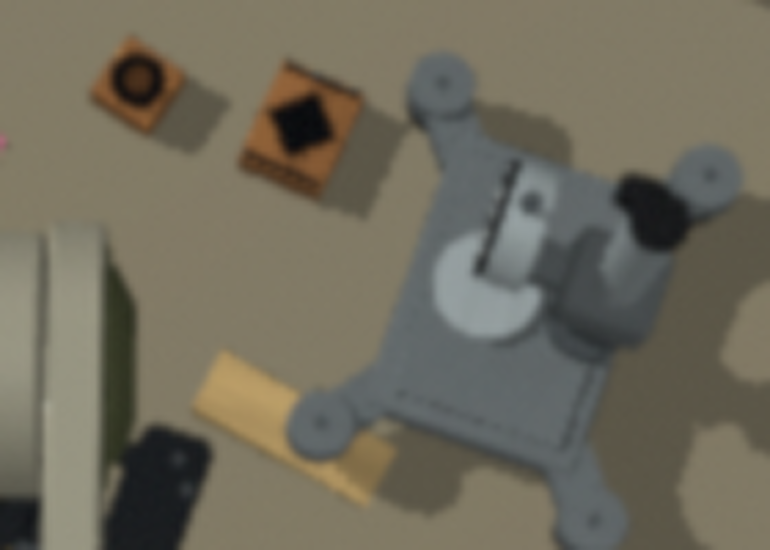

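View pics/s10z.png

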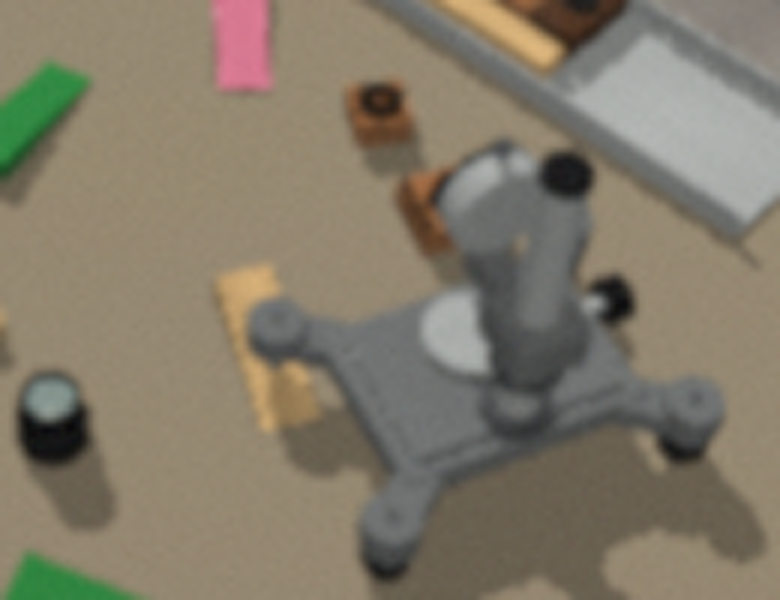

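The lug moved only about 0.1 mm under a 10.7 N press and did not rock. After letting go, the wedge and gauge are where they were: lug at zoomed (320,424), wedge thin corners at (394,450) and (365,504), and the other lugs unchanged. Handing in.

Run:
```python
from bench import r, job
r.sleep(.3); print(job.finish_job(), r.get_state()["t"])
```

```text
the job is handed in; nothing more can be done
the job is handed in; nothing more can be done
```

The wedge is snug under the bare foot, and the gauge no longer rocks when its lug is pressed. The job was handed in at about 37 s of the 72 s allowed.

- **Wedge:** I turned it with two side pushes near the blunt end, then pushed it thin end first along its axis. The first seating push held at 8–9.5 N, so I gave it one more nudge to 11.4 N, which moved it about 0.5 mm further. Before that nudge, the foot's axis was at wedge x ≈ +12.6 mm, y ≈ 0 within about 1 mm.
- **Press check:** the fingertips met the lug at a height of 49.99 mm, so the gauge stood level. With the press at 10.7 to 11.3 N the lug sank only about 0.1 mm, and then I let go.
- **Last pictures:** the wedge and all four gauge lugs were where they had been before the press. The two printing blocks, the loupe and the look-alikes in view looked undisturbed. I did not look closely at the other bystanders again at the end, though the arm never went near the ones on the far side.
- **Disagreements:** the wrist and top cameras differed by 2–3 mm on the wedge after the first side push, so I used the top camera after that. The first side push turned the wedge less than planned, and the second corrected it.

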